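# Turn the topping carousel to the red-lidded jar

## Task

At the coffee counter, turn the carousel of topping jars by pushing its rim or the tabs on its rim with the fingers, until the jar with the red lid stands at the front, squarely in line with the yellow pointer, and leave it at rest there. Do not touch or lift any of the jars; all five stay standing in their places on the tray. Leave everything else on the counter where it is.

Things in the scene. Friction and masses are not known exactly. Their poses are not given: they have to be found in the camera images.
- stand: Fixed stand of the carousel: black round foot (170 mm across, 11 mm high) under the tray, with a flat yellow triangle (the pointer, 4 mm thick, 66 mm wide, 64 mm long) fixed to it on the counter, its tip toward the tray. Origin on the turning axis at counter level. Its -x axis is the FRONT: the pointer lies that way, 160 to 224 mm from the axis. The stand is turned by up to 26 degrees either way from facing the robot.
- front_spot (a point): Point of the fixed stand 65 mm from the turning axis toward the front, over the yellow pointer, at the height of the tray's top (26 mm): the place where the jar that faces front stands.
- tray: Round wooden turntable, 240 mm across, 14 mm thick, top 26 mm above the counter, turning either way without a stop about the vertical axis through its centre. Light friction (about 1.5 N at the tabs): it halts almost at once when no longer pushed. Origin on the axis, 12 mm above the counter. A post with a wooden ball (top 77 mm above the counter) stands in the middle.
- tab (a point): Middle of one of the tray's five alike upright aluminium finger tabs, which stick out of its rim at 36, 108, 180, 252 and 324 degrees from the tray's own +x (counterclockwise from above); this is the one at 36. Each spans 110 to 154 mm from the axis, is 12 mm thick and reaches from 16 to 75 mm above the counter.
- jar_red: Loose closed glass jar with a red lid, 48 mm across, 60 mm high (lid top 86 mm above the counter), about 0.15 kg, standing on the tray with its middle 65 mm from the axis, 72 degrees from its neighbours. Origin at the centre of its underside. The jar to bring to the front; it stands at the tray's own +x, midway between two tabs.
- jar_white: Loose closed glass jar with a white lid, 48 mm across, 60 mm high (lid top 86 mm above the counter), about 0.15 kg, standing on the tray with its middle 65 mm from the axis, 72 degrees from its neighbours. Origin at the centre of its underside. Stays where it stands on the tray.
- jar_black: Loose closed glass jar with a black lid, 48 mm across, 60 mm high (lid top 86 mm above the counter), about 0.15 kg, standing on the tray with its middle 65 mm from the axis, 72 degrees from its neighbours. Origin at the centre of its underside. Stays where it stands on the tray.
- jar_blue: Loose closed glass jar with a blue lid, 48 mm across, 60 mm high (lid top 86 mm above the counter), about 0.15 kg, standing on the tray with its middle 65 mm from the axis, 72 degrees from its neighbours. Origin at the centre of its underside. Stays where it stands on the tray.
- jar_green: Loose closed glass jar with a green lid, 48 mm across, 60 mm high (lid top 86 mm above the counter), about 0.15 kg, standing on the tray with its middle 65 mm from the axis, 72 degrees from its neighbours. Origin at the centre of its underside. Stays where it stands on the tray.
- pitcher: Steel milk pitcher, 84 mm across, 110 mm high, loose on the counter; origin at the centre of its underside. Stays where it is.
- paper_cup: Brown paper cup, 84 mm across, 110 mm high, loose on the counter; origin at the centre of its underside. Stays where it is.
- tamper: Dark steel tamper standing on its face, 58 mm across, 83 mm high, loose on the counter; origin at the centre of its underside. Stays where it is.
- milk_bottle: White milk bottle with a blue cap, 90 mm across, 220 mm high, loose on the counter; origin at the centre of its underside. Stays where it is.
Mind the look-alikes: they are no part of the job. Leave any pink look-alike of the jar_green alone.

How it is judged:
By the outcome, as a careful person would: the job done as asked, in the order asked, and still so for the second after the job is handed in, with the robot touching nothing.
It also fails if it takes over 45 s, if anything falls off the work surface, if the arm or the gripper's body presses on something with over 40 N, if the wrist force passes 120 N, or if a joint passes its speed limit or range.

## Robot

A 7-joint arm with a two-finger parallel gripper is mounted at the origin on the work surface. World frame = base frame: x ahead of the robot, y to its left, z up, the work surface at z = 0. Lengths are in m, angles in rad, forces in N, time in s.
With the tool pointing down it reaches from about 0.4 to 0.85 m from the base axis. Payload 10.4 kg.
Tool frame: the origin (TCP) lies at the very end of the fingers, on their centre line; the grasp point (between the pads) lies 19 mm behind it; y points along the fingers, x is the direction in which the jaws open and shut, and the axes are right-handed (so a half turn about y gives the same grasp; the last joint's range is limited). The gripper opens to 87 mm and grips with 3 to 60 N. Pads are 19 mm wide; open, the fingers measure 117 mm over their backs; the gripper's body (75 mm by 190 mm) begins 51 mm behind the grasp point.
Start: joints at [1.223, 0.332, -0.065, 1.46, 0.022, 1.35, -0.088], TCP at [0.199, -0.592, 0.223] pointing down, gripper open.
Joint ranges: [-2.6, 2.6], [-0.5, 2.12], [-1.47, 1.34], [0.16, 2.42], [-1.27, 4.41], [0.06, 2.06], [-2.6, 2.6]. Speed limits (rad/s): [2.22, 2.22, 2.79, 2.79, 3.14, 3.14, 3.14].

## Interface

Orientations are given as a unit quaternion [x, y, z, w].
In Python, from bench import readout, vision, r gives the robot as it stands.
- The arm moves only by the tool arm_command, never from a script. Its argument "targets" is a list that holds one entry, the list of rows, each a list of 6 numbers: the shift along the tool's x, y, z in m, then the turn, a rotation vector about the tool's x, y, z in degrees. A call has 1 to 12 rows; each row shifts and turns the commanded pose from where the row before left it, along the tool's axes as they then stand; what a row does not reach is not made up. A row lasts 1/12 s, in which the tool goes at most 41.7 mm and 7.16 degrees, less where a joint would pass 70% of its speed; a pose out of reach is approached as far as the arm can. A call is refused whole if a number of a shift passes 0.0417 or a number of a turn 7.16, either way. A call with a gripper value outside its range is refused whole. "hand" is the opening, from 0 (shut) to 1 (fully open), set as the call begins (left out, the last holds). The fingers move at their own pace and stop on an object; "grip_force" is the grip in N (left out, the last holds). Time passes only in rows, so rows that do not move let the fingers close. It gives the time, the measured TCP pose, the force and the opening at its end, in the units of the state.
- readout.read_state(): the state, without advancing time (a new reading comes with each control period).
- vision.camera(name): name is "side" or "top" or "wrist"; returns a dict with "pixels" (384x512x3 uint8, blue, green, red), "fovy" (degrees; the focal length in pixels is half the picture's height over the tangent of half this angle, whatever the lens; pixels are square), "cx", "cy" (the principal point, pixels), "D" ([k1, k2, p1, p2, k3] as OpenCV has them; the pictures are not rectified), "R" (3x3) and "t" (3): a world point X has camera coordinates R X + t; the wrist camera has in their place "mount" (4x4, takes a point from camera to tool coordinates, whose origin is the TCP and whose axes are the tool frame's). Camera axes: x right, y down, z forward; pixel columns grow to the right and rows downward; lengths in m; the calibration is good to about 2 mm. A picture is of the moment at which its call begins: read the wrist's pose just before it. There is no depth.
- r.close_job(): hands the job in, once; it reports no verdict.
The state is a dict: "time": time; "joint_positions": joint angles; "joint_vel": joint speeds; "joint_torque": joint torques, N m; "ee_pos": TCP position; "eef_rot": TCP orientation; "ft_force": force on the tool from outside, world axes, zero at the start; "torque": the same for the moment, N m; "width": finger opening in m.
Only numpy, scipy, OpenCV 4.12 (cv2) and the standard library are available. Lean on these libraries where they do the work, as an engineer would, in place of code of your own. Each camera call takes 0.05 s, during which the arm holds its last target.

## Working session

There is one attempt and no reset: what is moved stays moved. The work goes in short steps, Python scripts to look and compute and a tool call to move; the robot and the scene stay as the last step left them, time stands still between calls to the robot, and variables do not carry over. Pictures are saved under pics/ and viewed, and the job is handed in when it is done.

Besides the shell and the picture viewer there is one more tool, called after ">>>" in YAML: its name, and indented under it one key for each argument. arm_command: Moves the arm, as the interface text tells. Its arguments: {"type":"object","properties":{"targets":{"type":"array","items":{"type":"array","items":{"type":"array","items":{"type":"number"}}}},"hand":{"type":"number"},"grip_force":{"type":"number"}},"required":["targets"]}

```bash
ls; mkdir -p pics
python3 - <<'E'
from bench import readout, vision
import cv2,pickle
s=readout.read_state();print(s)
for n in ("top","side","wrist"):
    c=vision.camera(n);cv2.imwrite(f"pics/{n}0.png",c["pixels"]);pickle.dump(c,open(f"{n}0.pkl","wb"))
    print(n,{k:v for k,v in c.items() if k!="pixels"})
E
```

```text
pics
{'time': 0.0, 'joint_positions': array([ 1.22338534,  0.33288933, -0.06469714,  1.4609562 ,  0.02157435,
        1.34988171, -0.08847673]), 'joint_vel': array([-5.08031185e-04, -3.21054226e-04, -2.22924300e-03,  1.96423051e-03,
       -3.45504420e-06,  4.23591518e-04, -6.17398598e-04]), 'joint_torque': array([-3.37550646e-04, -6.23267984e+01,  2.46871094e-02, -3.89908898e+01,
       -6.13256078e-02,  3.97523947e-02,  1.44970541e-04]), 'ee_pos': array([ 0.19933255, -0.59194923,  0.22173591]), 'eef_rot': array([-0.57398932,  0.41298595, -0.4121417 ,  0.57455903]), 'ft_force': array([0.38573825, 0.38745703, 0.30017672]), 'torque': array([-0.00250291, -0.01957046,  0.05567609]), 'width': 0.08712156897977413}
top {'fovy': 57.19083444669007, 'cx': 252.7900856346244, 'cy': 193.7275780852531, 'D': array([-0.03588736,  0.        ,  0.        ,  0.        ,  0.        ]), 'R': array([[ 0.01020387, -0.99994624,  0.00184414],
       [-0.99773052, -0.01030398, -0.06654046],
       [ 0.06655588, -0.00116098, -0.99778202]]), 't': array([0.00390825, 0.61580709, 1.19406683])}
side {'fovy': 55.21
[... 155 characters left out ...]
[[-0.75349047, -0.65745719,  0.0014716 ],
       [-0.51253652,  0.58599674, -0.6276258 ],
       [ 0.41177474, -0.4736643 , -0.77851377]]), 't': array([0.46798495, 0.34972171, 0.91099838])}
wrist {'fovy': 71.12785573067748, 'cx': 256.09871619230955, 'cy': 191.42825460071404, 'D': array([-0.0559539,  0.       ,  0.       ,  0.       ,  0.       ]), 'mount': array([[ 9.99999927e-01,  3.04969067e-04, -2.28668878e-04,
        -9.46575210e-04],
       [ 3.00030838e-04, -2.59729823e-01,  9.65681277e-01,
        -1.61393984e-01],
       [ 2.35110791e-04, -9.65681276e-01, -2.59729895e-01,
         7.13379472e-02],
       [ 0.00000000e+00,  0.00000000e+00,  0.00000000e+00,
         1.00000000e+00]])}
```

View pics/top0.png

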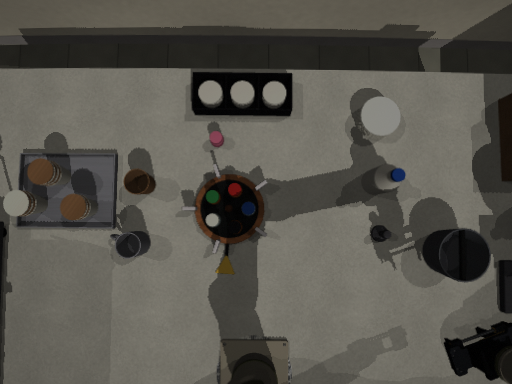

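View pics/side0.png

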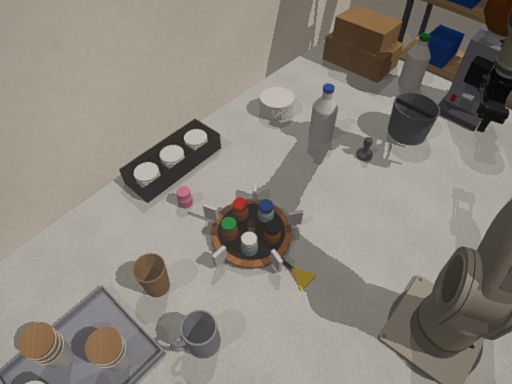

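Red lid in the top view is at about (235,189), at the back of the tray. The pointer is at (226,265). A pink look-alike lies off the tray at (217,139), and I'll leave it alone. Next I'll enlarge and measure.

```bash
cat > h.py <<'E'
import numpy as np,cv2,pickle
def K(c):
    f=192/np.tan(np.radians(c["fovy"]/2)); return np.array([[f,0,c["cx"]],[0,f,c["cy"]],[0,0,1]])
def RT(c,s=None):
    if "R" in c: return c["R"],c["t"]
    from scipy.spatial.transform import Rotation as Ro
    T=np.eye(4);T[:3,:3]=Ro.from_quat(s["eef_rot"]).as_matrix();T[:3,3]=s["ee_pos"]
    M=np.linalg.inv(T@c["mount"]);return M[:3,:3],M[:3,3]
def px2w(c,uv,z,s=None):
    R,t=RT(c,s)
    n=cv2.undistortPoints(np.array(uv,float).reshape(-1,1,2),K(c),c["D"]).reshape(-1,2)
    d=np.c_[n,np.ones(len(n))]@R; o=-R.T@t
    return o+d*((z-o[2])/d[:,2])[:,None]
def w2px(c,X,s=None):
    R,t=RT(c,s)
    return cv2.projectPoints(np.array(X,float).reshape(-1,1,3),cv2.Rodrigues(R)[0],t,K(c),c["D"])[0].reshape(-1,2)
def blobs(c,z,s=None,roi=None):
    h=cv2.cvtColor(c["pixels"],cv2.COLOR_BGR2HSV);out={}
    for n,lo,hi in (("red",(0,150,60),(7,255,255)),("red2",(173,150,60),(180,255,255)),("yellow",(15,120,60),(30,255,255)),("green",(45,100,30),(80,255,255)),("blue",(100,120,40),(130,255,255))):
        m=cv2.inRange(h,lo,hi)
        k,l,st,ce=cv2.connectedComponentsWithStats(m)
        out[n]=[(st[i,4],ce[i].round(1),px2w(c,ce[i],.002 if n=="yellow" else z,s)[0].round(4)) for i in range(1,k) if st[i,4]>25]
    return out
E
python3 - <<'E'
from h import *
for n in("top","side"):
    c=pickle.load(open(n+"0.pkl","rb"))
    b=blobs(c,.086)
    for k in b:print(n,k,b[k])
    x,y=((170,150) if n=="top" else (190,170))
    cv2.imwrite(f"pics/{n}0c.png",cv2.resize(c["pixels"][y:y+135,x:x+140],None,fx=4.4,fy=4.4,interpolation=cv2.INTER_CUBIC))
E
```

```text
top red [(np.int32(134), array([234. , 188.8]), array([0.6268, 0.0718, 0.086 ]))]
top red2 []
top yellow [(np.int32(193), array([225.1, 266.7]), array([0.363 , 0.1034, 0.002 ]))]
top green [(np.int32(142), array([212., 196.]), array([0.6024, 0.1432, 0.086 ]))]
top blue [(np.int32(136), array([398. , 174.5]), array([ 0.6797, -0.4677,  0.086 ])), (np.int32(132), array([247.9, 207.8]), array([0.5652, 0.0257, 0.086 ]))]
side red [(np.int32(28), array([452.7,  97.1]), array([ 0.345 , -0.8821,  0.086 ])), (np.int32(134), array([239.4, 203.6]), array([0.621 , 0.0737, 0.086 ]))]
side red2 []
side yellow [(np.int32(39), array([473.5,   6.6]), array([ 6.2440e-01, -2.1624e+00,  2.0000e-03])), (np.int32(2406), array([370.9,  34.5]), array([ 0.9146, -1.2689,  0.002 ])), (np.int32(270), array([302.2, 277.3]), array([0.3611, 0.1032, 0.002 ])), (np.int32(349), array([ 38.1, 346.7]), array([0.7419, 0.7128, 0.002 ])), (np.int32(305), array([103. , 350.8]), array([0.6086, 0.5963, 0.002 ]))]
side green [(np.int32(77), array([424.4,  36.9]), array([ 0.6415, -1.2863,  0.086 ])), (np.int32(173), array([228.6, 223.4]), array([0.5964, 0.1448, 0.086 ]))]
side blue [(np.int32(152), array([466.1,   2.4]), array([ 0.6364, -1.9411,  0.086 ])), (np.int32(1005), array([443.5,  44.8]), array([ 0.5392, -1.2828,  0.086 ])), (np.int32(68), array([328.7,  87.6]), array([ 0.7494, -0.5836,  0.086 ])), (np.int32(122), array([265.4, 204.9]), array([0.561 , 0.0278, 0.086 ]))]
```

View pics/top0c.png

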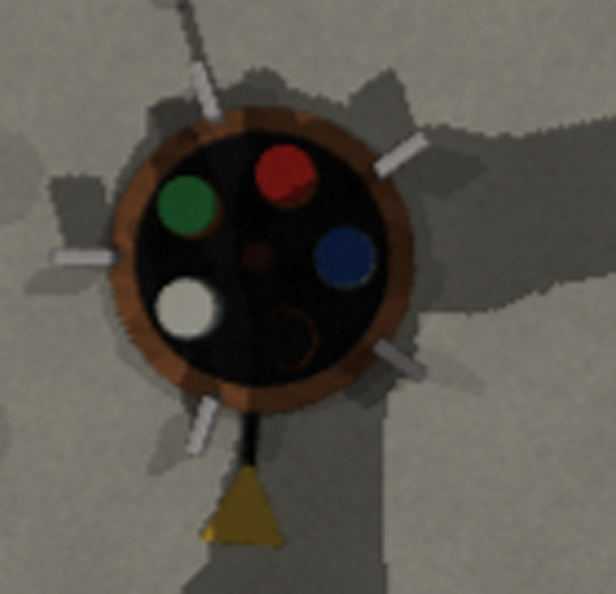

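View pics/side0c.png

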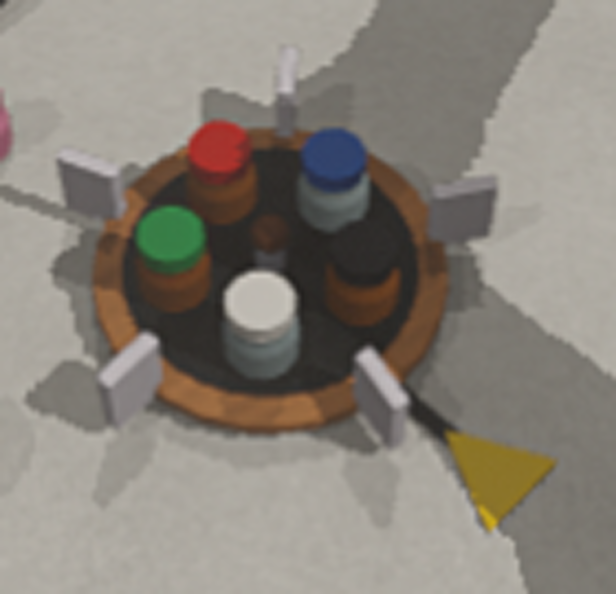

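```bash
cat >> h.py <<'E'
from scipy.optimize import least_squares
def solve(b,pick=None,off={"red":0,"green":72,"blue":-72},verbose=True):
    # b: {name: xy}
    ks=[k for k in off if k in b]
    def f(p):
        e=[]
        for k in ks:
            a=p[2]+np.radians(off[k]); e+=list(np.array(b[k][:2])-p[:2]-.065*np.array([np.cos(a),np.sin(a)]))
        if "yellow" in b:
            e+=list(np.array(b["yellow"][:2])-p[:2]-.2027*np.array([np.cos(p[3]),np.sin(p[3])]))
        return np.array(e)
    m=np.mean([b[k][:2] for k in ks],0)
    best=min((least_squares(f,[m[0],m[1],a0,np.pi]) for a0 in np.arange(-3,3.2,1)),key=lambda r:r.cost)
    return best.x,f(best.x)
def near(bl,c0=(.56,.09),r=.26):
    o={}
    for k,v in bl.items():
        w=[x for x in v if np.hypot(x[2][0]-c0[0],x[2][1]-c0[1])<r]
        if w:
            x=max(w,key=lambda x:x[0]); o["red" if k=="red2" and "red" not in o else k]=x[2]
    return o
E
python3 - <<'E'
from h import *
acc=[]
for n in("top","side"):
    c=pickle.load(open(n+"0.pkl","rb"))
    b=near(blobs(c,.086))
    x,e=solve(b);print(n,x[:2].round(4),np.degrees(x[2:]).round(2),(e*1000).round(1))
    b.pop("yellow",0);x,e=solve(b);print(n,x[:2].round(4),np.degrees(x[2:]).round(2),(e*1000).round(1))
# rim check: project circle
c=pickle.load(open("top0.pkl","rb"))
im=cv2.resize(c["pixels"],None,fx=4,fy=4,interpolation=cv2.INTER_CUBIC)
x,e=solve(near(blobs(c,.086)))
a=np.linspace(0,2*np.pi,100)
def dr(X,col):
    p=((w2px(c,X)+.5)*4-.5).astype(np.int32);cv2.polylines(im,[p],False,col,1)
dr(np.c_[x[0]+.12*np.cos(a),x[1]+.12*np.sin(a),0*a+.026],(0,255,0))
for k in range(5):
    t=x[2]+np.radians(36+72*k);u=np.array([np.cos(t),np.sin(t)])
    dr([[*(x[:2]+u*.11),.075],[*(x[:2]+u*.154),.075]],(255,0,255))
t=x[3];u=np.array([np.cos(t),np.sin(t)]);n=np.array([-u[1],u[0]])
dr([[*(x[:2]+u*.16),.004],[*(x[:2]+u*.224+n*.033),.004],[*(x[:2]+u*.224-n*.033),.004],[*(x[:2]+u*.16),.004]],(255,255,0))
cv2.imwrite("pics/ov.png",im[520:1120,600:1200])
E
```

```text
top [0.5648 0.0907] [-17.42 176.4 ] [-0.1  0.5 -0.1 -0.5 -0.3 -0.   0.5 -0. ]
top [0.5647 0.0907] [-17.39 180.  ] [ 0.1  0.5  0.1 -0.5 -0.2 -0. ]
side [0.5603 0.0923] [-16.97 176.86] [-1.5  0.4 -1.2 -0.7 -0.5  0.5  3.2 -0.2]
side [0.5592 0.0922] [-16.8 180. ] [-0.5  0.3  0.1 -0.8  0.4  0.6]
```

View pics/ov.png

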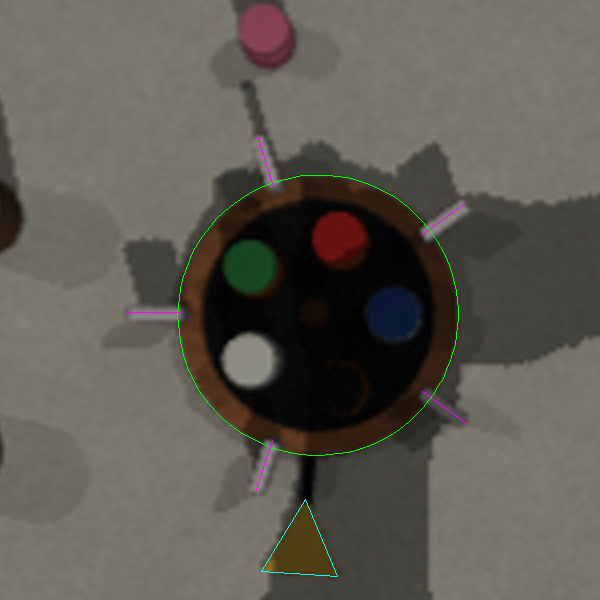

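Run:
```python
from h import *
from bench import readout
from scipy.spatial.transform import Rotation as Ro
s=readout.read_state();R=Ro.from_quat(s["eef_rot"]).as_matrix();print(R.round(3))
c=pickle.load(open("top0.pkl","rb"))
print("pink",px2w(c,[217,138],.06),"pitcher",px2w(c,[130,243],.11),"cup",px2w(c,[137,181],.1))
```

```text
[[ 0.319 -0.     0.948]
 [-0.948  0.001  0.319]
 [-0.001 -1.    -0.   ]]
pink [[0.80035454 0.13299282 0.06      ]] pitcher [[0.44879488 0.39897017 0.11      ]] cup [[0.64789398 0.38597813 0.1       ]]
```

>>> arm_command:
  targets:
    - [[0,0,0,0,-7.14,0],[0,0,0,0,-7.14,0],[0,0,0,0,-7.14,0],[0,0,0,0,-7.14,0],[0,0,0,0,-7.14,0],[0,0,0,0,-7.14,0],[0,0,0,0,-7.14,0],[0,0,0,0,-7.14,0],[0,0,0,0,-7.14,0],[0,0,0,0,-7.14,0]]
  hand: 0
  grip_force: 10

```text
time: 0.98
ee_pos: [0.1994, -0.5922, 0.2223]
eef_rot: [-0.707, -0.002, 0.002, 0.707]
ft_force: [-0.0, -0.2, 0.7]
width: 0.0281
```

>>> arm_command:
  targets:
    - [[0.0202,0,0.0254,0,0,0],[0.0202,0,0.0254,0,0,0],[0.0202,0,0.0254,0,0,0],[0.0202,0,0.0254,0,0,0],[0.0202,0,0.0254,0,0,0],[0.0202,0,0.0254,0,0,0],[0.0202,0,0.0254,0,0,0],[0.0202,0,0.0254,0,0,0],[0.0202,0,0.0254,0,0,0],[0.0202,0,0.0254,0,0,0],[0.0202,0,0.0254,0,0,0],[0.0202,0,0.0254,0,0,0]]

```text
time: 1.98
ee_pos: [0.4424, -0.2861, 0.2225]
eef_rot: [0.707, -0.0, -0.0, -0.707]
ft_force: [0.6, -0.3, -0.2]
width: 0.0003
```

>>> arm_command:
  targets:
    - [[0.0202,0,0.0254,0,0,0],[0.0202,0,0.0254,0,0,0],[0.0202,0,0.0254,0,0,0],[0.0202,0,0.0254,0,0,0],[0.0202,0,0.0254,0,0,0],[0.0202,0,0.0254,0,0,0],[0.0202,0,0.0254,0,0,0],[0.0202,0,0.0254,0,0,0],[0.0202,0,0.0254,0,0,0],[0.0202,0,0.0254,0,0,0],[0.0202,0,0.0254,0,0,0],[0.0202,0,0.0254,0,0,0]]

```text
time: 2.98
ee_pos: [0.6849, 0.0184, 0.2221]
eef_rot: [0.707, -0.0, -0.0, -0.707]
ft_force: [-0.2, 0.6, 0.2]
width: 0.0004
```

>>> arm_command:
  targets:
    - [[0,0.025,0,0,0,0],[0,0.025,0,0,0,0],[0,0.025,0,0,0,0],[0,0.025,0,0,0,0],[0,0,0,0,0,0]]

```text
time: 3.4
ee_pos: [0.6812, 0.0167, 0.1166]
eef_rot: [0.707, -0.003, -0.003, -0.707]
ft_force: [-1.2, -0.7, -1.3]
width: 0.0004
```

```bash
cat > snap.py <<'E'
import sys
from h import *
from bench import readout,vision
s=readout.read_state();print(s["time"],s["ee_pos"].round(4),s["joint_positions"].round(2))
ims=[]
for n in ("top","side","wrist"):
    if n=="wrist": s=readout.read_state()
    c=vision.camera(n)
    if n!="wrist": c2=(c["pixels"][130:300,140:310] if n=="top" else c["pixels"][150:320,170:340]); ims.append(cv2.resize(c2,(400,400),interpolation=cv2.INTER_CUBIC))
    else: cv2.imwrite(f"pics/w{sys.argv[1]}.png",c["pixels"])
    b=near(blobs(c,.086,s if n=="wrist" else None)); print(n,{k:v.round(3)[:2] for k,v in b.items()})
    try:
        x,e=solve(b);print(n,x[:2].round(4),np.degrees(x[2:]).round(2),(e*1000).round(1))
    except Exception as ex: print(n,"nofit",ex)
cv2.imwrite(f"pics/s{sys.argv[1]}.png",np.hstack(ims))
E
python3 snap.py 1
```

```text
3.4 [0.6812 0.0167 0.1166] [ 0.33  0.61 -0.62  1.38  0.35  1.27 -0.31]
top {'yellow': array([0.363, 0.103]), 'green': array([0.602, 0.143]), 'blue': array([0.56 , 0.037])}
top [0.5635 0.0975] [-22.03 178.3 ] [-2.8 -3.9  0.6  4.   2.2 -0.1]
side {'red': array([0.622, 0.073]), 'yellow': array([0.361, 0.103]), 'green': array([0.596, 0.145]), 'blue': array([0.561, 0.028])}
side [0.5603 0.0922] [-16.64 176.82] [-1.  -0.3 -1.5 -0.3 -0.6  0.8  3.1 -0.2]
wrist {'red': array([0.626, 0.072]), 'yellow': array([ 0.664, -0.115]), 'green': array([0.603, 0.142]), 'blue': array([0.567, 0.029])}
wrist [0.5675 0.0841] [-13.98 295.91] [ -4.4   4.    0.8   3.3  -4.6   9.6   8.2 -16.9]
```

View pics/s1.png

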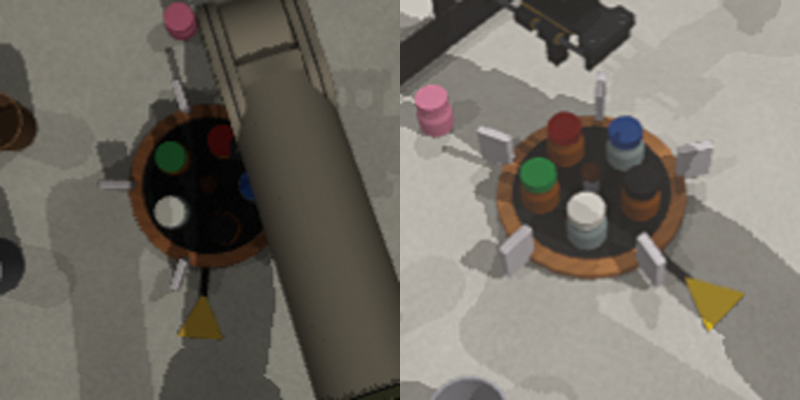

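View pics/w1.png

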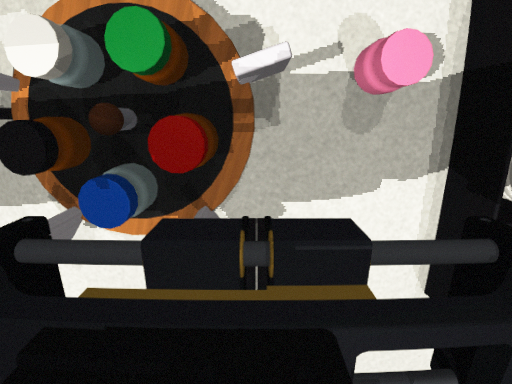

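>>> arm_command:
  targets:
    - [[0,0.024,0,0,0,0],[0,0.024,0,0,0,0],[0,0.024,0,0,0,0],[0,0,0,0,0,0],[0,0,0,0,0,0]]

```text
time: 3.97
ee_pos: [0.6845, 0.0173, 0.0517]
eef_rot: [-0.707, -0.0, -0.0, 0.707]
ft_force: [-0.4, 0.0, 1.1]
width: 0.0004
```

```bash
cat > arc.py <<'E'
# rows for arc: args x0 y0 a_end step r
import sys,numpy as np
x,y,ae,n,r=map(float,sys.argv[1:6]);n=int(n)
c=np.array([.564,.091]);a0=np.degrees(np.arctan2(y-c[1],x-c[0]))
if len(sys.argv)>6:a0+=float(sys.argv[6])
print("a0",a0)
p=np.array([x,y]);rr0=np.hypot(*(p-c))
for i in range(1,n+1):
    a=np.radians(a0+(ae-a0)*i/n);rr=rr0+(r-rr0)*min(1,i/4)
    q=(c+rr*np.array([np.cos(a),np.sin(a)])).round(4);d=q-p;p=q
    print([round(float(d[0]),4),0,round(float(d[1]),4),0,0,0],end=", ")
print()
E
python3 arc.py .683 .018 -205 30 .138
```

```text
a0 -31.52684188726883
[-0.0083, 0, -0.0114, 0, 0, 0], [-0.0093, 0, -0.0104, 0, 0, 0], [-0.0104, 0, -0.0095, 0, 0, 0], [-0.0112, 0, -0.0083, 0, 0, 0], [-0.0117, 0, -0.0074, 0, 0, 0], [-0.0125, 0, -0.0063, 0, 0, 0], [-0.013, 0, -0.0049, 0, 0, 0], [-0.0134, 0, -0.0037, 0, 0, 0], [-0.0137, 0, -0.0022, 0, 0, 0], [-0.0139, 0, -0.0009, 0, 0, 0], [-0.0139, 0, 0.0006, 0, 0, 0], [-0.0138, 0, 0.0019, 0, 0, 0], [-0.0136, 0, 0.0033, 0, 0, 0], [-0.0131, 0, 0.0047, 0, 0, 0], [-0.0125, 0, 0.006, 0, 0, 0], [-0.012, 0, 0.0072, 0, 0, 0], [-0.0111, 0, 0.0083, 0, 0, 0], [-0.0102, 0, 0.0095, 0, 0, 0], [-0.0092, 0, 0.0104, 0, 0, 0], [-0.0082, 0, 0.0113, 0, 0, 0], [-0.0069, 0, 0.0121, 0, 0, 0], [-0.0057, 0, 0.0127, 0, 0, 0], [-0.0044, 0, 0.0132, 0, 0, 0], [-0.003, 0, 0.0136, 0, 0, 0], [-0.0017, 0, 0.0138, 0, 0, 0], [-0.0002, 0, 0.0139, 0, 0, 0], [0.0011, 0, 0.0139, 0, 0, 0], [0.0026, 0, 0.0137, 0, 0, 0], [0.0039, 0, 0.0133, 0, 0, 0], [0.0052, 0, 0.0129, 0, 0, 0],
```

```bash
python3 arc.py .683 .018 -202 60 .138
```

```text
a0 -31.52684188726883
[-0.0041, 0, -0.0056, 0, 0, 0], [-0.0044, 0, -0.0053, 0, 0, 0], [-0.0046, 0, -0.0052, 0, 0, 0], [-0.0048, 0, -0.0048, 0, 0, 0], [-0.0048, 0, -0.0049, 0, 0, 0], [-0.005, 0, -0.0047, 0, 0, 0], [-0.0052, 0, -0.0044, 0, 0, 0], [-0.0055, 0, -0.0041, 0, 0, 0], [-0.0056, 0, -0.0039, 0, 0, 0], [-0.0059, 0, -0.0035, 0, 0, 0], [-0.006, 0, -0.0033, 0, 0, 0], [-0.0061, 0, -0.003, 0, 0, 0], [-0.0063, 0, -0.0027, 0, 0, 0], [-0.0065, 0, -0.0023, 0, 0, 0], [-0.0065, 0, -0.0021, 0, 0, 0], [-0.0066, 0, -0.0017, 0, 0, 0], [-0.0067, 0, -0.0013, 0, 0, 0], [-0.0068, 0, -0.0011, 0, 0, 0], [-0.0068, 0, -0.0007, 0, 0, 0], [-0.0068, 0, -0.0003, 0, 0, 0], [-0.0069, 0, -0.0001, 0, 0, 0], [-0.0068, 0, 0.0003, 0, 0, 0], [-0.0068, 0, 0.0007, 0, 0, 0], [-0.0068, 0, 0.001, 0, 0, 0], [-0.0067, 0, 0.0013, 0, 0, 0], [-0.0066, 0, 0.0017, 0, 0, 0], [-0.0066, 0, 0.0019, 0, 0, 0], [-0.0064, 0, 0.0023, 0, 0, 0], [-0.0064, 0, 0.0027, 0, 0, 0], [-0.0061, 0, 0.0029, 0, 0, 0], [-0.0061, 0, 0.0032, 0, 0, 0], [-0.0058, 0, 0.0035, 0, 0, 0], [-0.0057, 0, 0.0039, 0, 0, 0], [-0.0055, 0, 0.004, 0, 0, 0], [-0.0053, 0, 0.0044, 0, 0, 0], [-0.005, 0, 0.0046, 0, 0, 0], [-0.0049, 0, 0.0049, 0, 0, 0], [-0.0045, 0, 0.0051, 0, 0, 0], [-0.0043, 0, 0.0053, 0, 0, 0], [-0.0041, 0, 0.0055, 0, 0, 0], [-0.0038, 0, 0.0057, 0, 0, 0], [-0.0034, 0, 0.0059, 0, 0, 0], [-0.0032, 0, 0.0061, 0, 0, 0], [-0.0029, 0, 0.0062, 0, 0, 0], [-0.0026, 0, 0.0063, 0, 0, 0], [-0.0022, 0, 0.0065, 0, 0, 0], [-0.0019, 0, 0.0065, 0, 0, 0], [-0.0016, 0, 0.0067, 0, 0, 0], [-0.0013, 0, 0.0067, 0, 0, 0], [-0.0009, 0, 0.0068, 0, 0, 0], [-0.0006, 0, 0.0068, 0, 0, 0], [-0.0003, 0, 0.0068, 0, 0, 0], [0.0001, 0, 0.0069, 0, 0, 0], [0.0004, 0, 0.0068, 0, 0, 0], [0.0008, 0, 0.0068, 0, 0, 0], [0.0011, 0, 0.0068, 0, 0, 0], [0.0014, 0, 0.0067, 0, 0, 0], [0.0018, 0, 0.0066, 0, 0, 0], [0.002, 0, 0.0065, 0, 0, 0], [0.0024, 0, 0.0064, 0, 0, 0],
```

>>> arm_command:
  targets:
    - [[-0.0041,0.002,-0.0056,0,0,0],[-0.0044,0.002,-0.0053,0,0,0],[-0.0046,0,-0.0052,0,0,0],[-0.0048,0,-0.0048,0,0,0],[-0.0048,0,-0.0049,0,0,0],[-0.005,0,-0.0047,0,0,0],[-0.0052,0,-0.0044,0,0,0],[-0.0055,0,-0.0041,0,0,0],[-0.0056,0,-0.0039,0,0,0],[-0.0059,0,-0.0035,0,0,0],[-0.006,0,-0.0033,0,0,0],[-0.0061,0,-0.003,0,0,0]]

```text
time: 4.97
ee_pos: [0.6216, -0.0357, 0.0465]
eef_rot: [0.707, 0.0, -0.0, -0.707]
ft_force: [1.3, 1.3, 0.4]
width: 0.0006
```

```bash
python3 snap.py 2
```

```text
4.9667 [ 0.6216 -0.0357  0.0465] [ 0.45  0.56 -0.61  1.62  0.35  1.07 -0.26]
top {'red': array([0.623, 0.054]), 'yellow': array([0.363, 0.103]), 'green': array([0.617, 0.128]), 'blue': array([0.543, 0.029])}
top [0.5658 0.0908] [-35.69 176.44] [ 4.8  0.8 -1.  -1.  -3.4  0.1 -0.4  0. ]
side {'red': array([0.609, 0.056]), 'yellow': array([0.361, 0.103]), 'green': array([0.612, 0.129]), 'blue': array([0.538, 0.034])}
side [0.5599 0.0946] [-37.88 177.53] [-2.2  1.5 -2.2 -1.7  0.5  0.4  3.8 -0.2]
wrist {'red': array([0.614, 0.052]), 'yellow': array([ 0.607, -0.114]), 'blue': array([0.545, 0.031])}
wrist [0.5645 0.089 ] [-36.75 281.9 ] [-2.3  1.5  1.3  3.2  1.  -4.7]
```

View pics/s2.png

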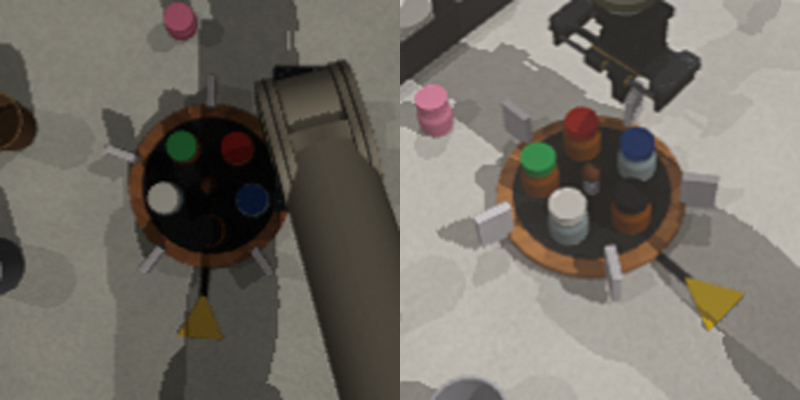

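>>> arm_command:
  targets:
    - [[-0.0063,0,-0.0027,0,0,0],[-0.0065,0,-0.0023,0,0,0],[-0.0065,0,-0.0021,0,0,0],[-0.0066,0,-0.0017,0,0,0],[-0.0067,0,-0.0013,0,0,0],[-0.0068,0,-0.0011,0,0,0],[-0.0068,0,-0.0007,0,0,0],[-0.0068,0,-0.0003,0,0,0],[-0.0069,0,-0.0001,0,0,0],[-0.0068,0,0.0003,0,0,0],[-0.0068,0,0.0007,0,0,0],[-0.0068,0,0.001,0,0,0]]

```text
time: 6.12
ee_pos: [0.5413, -0.0457, 0.0466]
eef_rot: [0.707, 0.0, 0.0, -0.707]
ft_force: [2.0, 0.9, 0.3]
width: 0.0006
```

>>> arm_command:
  targets:
    - [[-0.0067,0,0.0013,0,0,0],[-0.0066,0,0.0017,0,0,0],[-0.0066,0,0.0019,0,0,0],[-0.0064,0,0.0023,0,0,0],[-0.0064,0,0.0027,0,0,0],[-0.0061,0,0.0029,0,0,0],[-0.0061,0,0.0032,0,0,0],[-0.0058,0,0.0035,0,0,0],[-0.0057,0,0.0039,0,0,0],[-0.0055,0,0.004,0,0,0],[-0.0053,0,0.0044,0,0,0],[-0.005,0,0.0046,0,0,0]]

```text
time: 7.12
ee_pos: [0.4691, -0.0089, 0.0465]
eef_rot: [0.707, 0.0, -0.0, -0.707]
ft_force: [1.4, -1.1, -0.1]
width: 0.0001
```

```bash
python3 snap.py 3
```

```text
7.1167 [ 0.4691 -0.0089  0.0465] [ 0.58  0.26 -0.71  2.02  0.21  0.94 -0.24]
top {'yellow': array([0.362, 0.103]), 'green': array([0.618, 0.055]), 'blue': array([0.5  , 0.088])}
top [0.5645 0.0909] [-105.9   176.53] [-0.1  0.   0.2 -0.  -0.   0. ]
side {'red': array([0.54 , 0.034]), 'yellow': array([0.361, 0.103]), 'green': array([0.613, 0.055]), 'blue': array([0.494, 0.093])}
side [0.5612 0.0938] [-108.71  177.32] [-0.5  1.6 -0.4 -0.2 -1.7 -1.3  2.5 -0.1]
wrist {'red': array([0.54 , 0.031]), 'yellow': array([0.362, 0.104]), 'green': array([0.586, 0.052]), 'blue': array([0.496, 0.09 ])}
wrist [0.5562 0.0901] [-111.62  176.01] [  7.5   1.5 -20.3   3.3   5.2  -4.3   7.6  -0.5]
```

View pics/s3.png

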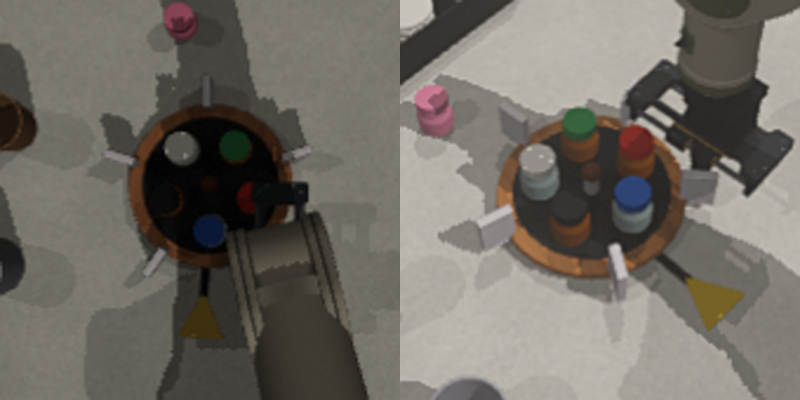

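>>> arm_command:
  targets:
    - [[-0.0049,0,0.0049,0,0,0],[-0.0045,0,0.0051,0,0,0],[-0.0043,0,0.0053,0,0,0],[-0.0041,0,0.0055,0,0,0],[-0.0038,0,0.0057,0,0,0],[-0.0034,0,0.0059,0,0,0],[-0.0032,0,0.0061,0,0,0],[-0.0029,0,0.0062,0,0,0],[-0.0026,0,0.0063,0,0,0],[-0.0022,0,0.0065,0,0,0],[-0.0019,0,0.0065,0,0,0],[-0.0016,0,0.0067,0,0,0]]

```text
time: 8.27
ee_pos: [0.43, 0.062, 0.0465]
eef_rot: [0.707, -0.0, -0.0, -0.707]
ft_force: [0.9, -0.8, 0.3]
width: 0.0002
```

>>> arm_command:
  targets:
    - [[-0.0013,0,0.0067,0,0,0],[-0.0009,0,0.0068,0,0,0],[-0.0006,0,0.0068,0,0,0],[-0.0003,0,0.0068,0,0,0],[0.0001,0,0.0069,0,0,0],[0.0004,0,0.0068,0,0,0],[0.0008,0,0.0068,0,0,0],[0.0011,0,0.0068,0,0,0],[0.0014,0,0.0067,0,0,0],[0.0018,0,0.0066,0,0,0]]

```text
time: 9.1
ee_pos: [0.4328, 0.1297, 0.0465]
eef_rot: [0.707, -0.0, -0.0, -0.707]
ft_force: [0.7, -2.2, 0.6]
width: 0.0004
```

```bash
python3 snap.py 4
```

```text
9.1 [0.4328 0.1297 0.0465] [ 0.37  0.24 -0.82  2.06  0.22  0.93 -0.56]
top {'green': array([0.556, 0.026]), 'blue': array([0.541, 0.147])}
top [0.5685 0.0887] [187.15 180.  ] [-0.1  0.8  0.1 -0.8]
side {'yellow': array([0.354, 0.104]), 'blue': array([0.529, 0.158])}
side [0.5568 0.0997] [-172.82  178.86] [-0.  0. -0.  0.]
wrist {'red': array([0.503, 0.068]), 'yellow': array([0.419, 0.053]), 'green': array([0.532, 0.061]), 'blue': array([0.523, 0.159])}
wrist [0.5669 0.1111] [-163.91  201.35] [ -1.8 -24.8 -32.2  14.7  -7.2  -6.   41.2  16.1]
```

View pics/s4.png

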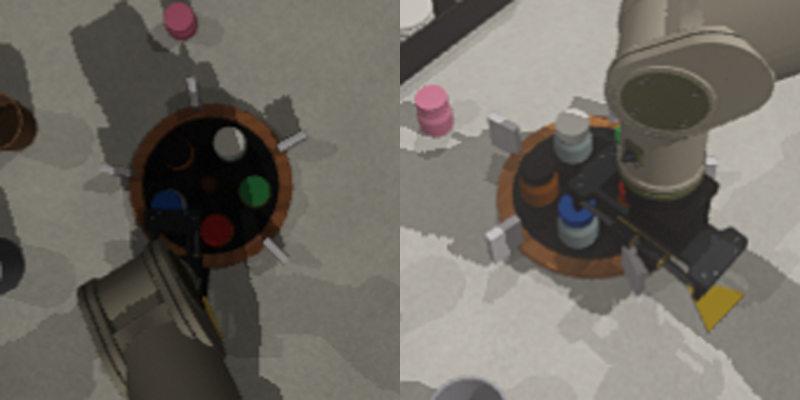

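View pics/w4.png

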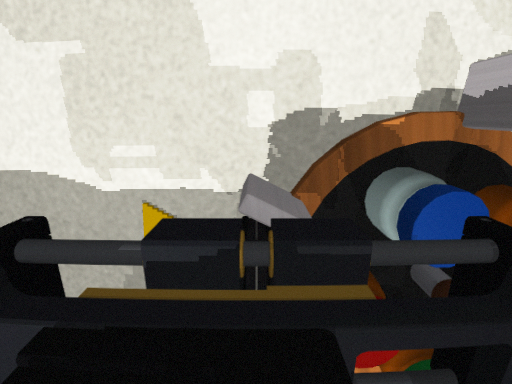

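```bash
python3 arc.py .433 .130 151.6 5 .137
```

```text
a0 163.42120922452688
[0.0016, 0, 0.0054, 0, 0, 0], [0.0019, 0, 0.0053, 0, 0, 0], [0.0021, 0, 0.0053, 0, 0, 0], [0.0023, 0, 0.0051, 0, 0, 0], [0.0026, 0, 0.0051, 0, 0, 0],
```

>>> arm_command:
  targets:
    - [[0.0016,0,0.0054,0,0,0],[0.0019,0,0.0053,0,0,0],[0.0021,0,0.0053,0,0,0],[0.0023,0,0.0051,0,0,0],[0.0026,0,0.0051,0,0,0],[0,0,0,0,0,0],[0,0,0,0,0,0]]

```text
time: 9.83
ee_pos: [0.4433, 0.1561, 0.0465]
eef_rot: [-0.707, -0.0, 0.0, 0.707]
ft_force: [-0.1, 0.7, 0.1]
width: 0.0003
```

```bash
python3 snap.py 5
python3 - <<'E'
from h import *
from bench import vision
c=vision.camera("top");b=near(blobs(c,.086))
for k,o in(("green",-72),("red",0),("blue",72)):
    if k in b: v=b[k][:2]-[.5648,.0907]; print(k,np.hypot(*v),np.degrees(np.arctan2(v[1],v[0]))+o)
E
```

```text
9.8333 [0.4433 0.1561 0.0465] [ 0.31  0.28 -0.82  2.01  0.25  0.95 -0.63]
top {'yellow': array([0.367, 0.096]), 'green': array([0.542, 0.029]), 'blue': array([0.554, 0.153])}
top [0.5686 0.0891] [174.45 178.12] [-0.7 -0.1 -0.6  0.1  1.3 -0. ]
side {'yellow': array([0.358, 0.104])}
side nofit invalid index to scalar variable.
wrist {'red': array([0.51 , 0.091]), 'yellow': array([0.424, 0.079]), 'blue': array([0.535, 0.147])}
wrist [0.5904 0.1135] [-153.36  191.7 ] [-22.6   6.3  -9.4 -13.   31.9   6.6]
green 0.06525044061153915 -182.5457679498258
blue 0.06295085384647296 171.97107261444225
  return _methods._mean(a, axis=axis, dtype=dtype,
  ret = ret.dtype.type(ret / rcount)
```

View pics/s5.png

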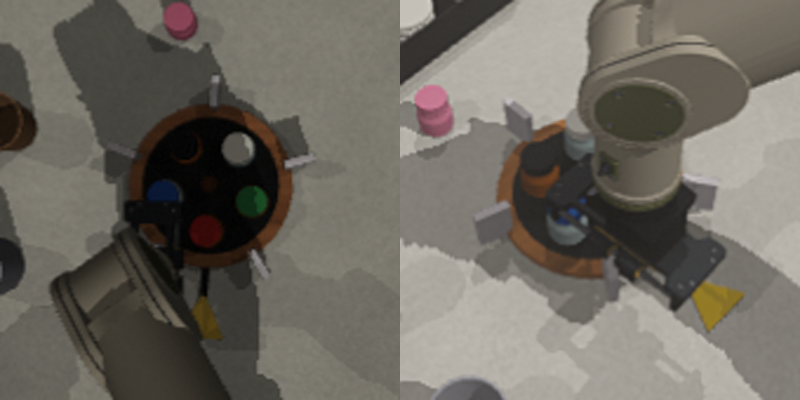

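>>> arm_command:
  targets:
    - [[-0.003,0,-0.009,0,0,0],[-0.003,0,-0.009,0,0,0],[0,-0.03,0,0,0,0],[0,-0.04,0,0,0,0],[0,-0.04,0,0,0,0],[0,-0.03,-0.03,0,0,0],[0,0,-0.04,0,0,0],[0,0,-0.04,0,0,0],[0,0,-0.04,0,0,0],[0,0,-0.04,0,0,0],[0,0,-0.04,0,0,0],[0,0,-0.04,0,0,0]]

```text
time: 11.03
ee_pos: [0.436, -0.135, 0.1862]
eef_rot: [0.707, -0.0, 0.0, -0.707]
ft_force: [0.8, 1.0, -0.5]
width: 0.0002
```

```bash
python3 snap.py 6
python3 - <<'E'
from h import *
from bench import vision
c=vision.camera("top");pickle.dump(c,open("top6.pkl","wb"));b=near(blobs(c,.086))
for k,o in(("green",-72),("red",0),("blue",72)):
    if k in b: v=b[k][:2]-[.5648,.0907]; print(k,np.hypot(*v),np.degrees(np.arctan2(v[1],v[0]))+o)
E
```

```text
11.0333 [ 0.436  -0.135   0.1862] [ 0.76  0.01 -0.56  1.91  0.01  1.22  0.2 ]
top {'red': array([0.5  , 0.093]), 'yellow': array([0.363, 0.104]), 'green': array([0.541, 0.03 ]), 'blue': array([0.548, 0.153])}
top [0.5647 0.09  ] [177.17 176.14] [-0.  -0.4 -0.5  0.4 -0.2  0.   0.8 -0.1]
side {'red': array([0.494, 0.098]), 'yellow': array([0.361, 0.103]), 'green': array([0.536, 0.033]), 'blue': array([0.542, 0.155])}
side [0.5602 0.0931] [176.48 177.08] [-1.3  1.  -0.7  0.1 -1.4 -0.9  3.5 -0.2]
wrist {'green': array([0.536, 0.022])}
wrist [ 0.5159 -0.0399] [  0. 180.] [0. 0.]
green 0.06534906273237588 -183.26412466055226
red 0.06494436080215121 177.88216887828304
blue 0.06453433194819638 177.45757644527595
```

View pics/s6.png

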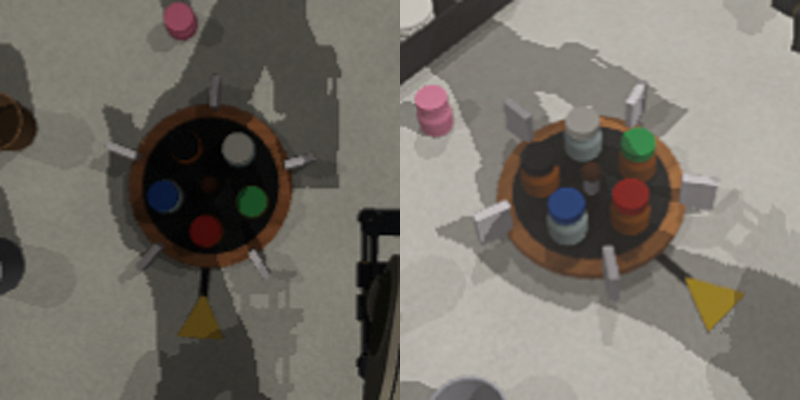

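>>> arm_command:
  targets:
    - [[0.006,-0.025,0.012,0,0,0],[0.006,-0.025,0.012,0,0,0],[0.006,-0.025,0.012,0,0,0],[0.006,-0.025,0.012,0,0,0],[0.006,-0.02,0.012,0,0,0],[0,0,0,0,0,0],[0,0,0,0,0,0],[0,0,0,0,0,0]]

```text
time: 11.9
ee_pos: [0.4666, -0.0718, 0.3053]
eef_rot: [0.707, 0.0, -0.001, -0.707]
ft_force: [-0.0, -0.6, -0.1]
width: 0.0003
```

Run:
```python
from h import *
from bench import readout,vision
s=readout.read_state();c=vision.camera("wrist");pickle.dump((s,c),open("w7.pkl","wb"))
cv2.imwrite("pics/w7.png",c["pixels"]);print(s["ee_pos"],np.abs(s["joint_vel"]).max())
b=blobs(c,.086,s)
for k in b:print(k,b[k])
x,e=solve(near(b));print(x[:2].round(4),np.degrees(x[2:]).round(2),(e*1000).round(1))
```

```text
[ 0.46664739 -0.07182507  0.30526662] 0.012739168922868154
red [(np.int32(911), array([279.6,  47.2]), array([0.4969, 0.0924, 0.086 ]))]
red2 []
yellow [(np.int32(989), array([190.7,  53.9]), array([0.3614, 0.1032, 0.002 ])), (np.int32(130), array([241.2, 252.6]), array([ 0.4382, -0.2461,  0.002 ])), (np.int32(91), array([271.2, 254.2]), array([ 0.4955, -0.2494,  0.002 ])), (np.int32(3081), array([240.3, 293.1]), array([ 0.4349, -0.3368,  0.002 ]))]
green [(np.int32(860), array([309.4,  97.2]), array([0.5385, 0.0299, 0.086 ]))]
blue [(np.int32(506), array([316.5,   7.6]), array([0.5431, 0.1402, 0.086 ]))]
[0.5617 0.0853] [176.44 174.89] [ 0.1  3.1  0.7  5.1 -2.4 -8.   1.6 -0.1]
```

View pics/w7.png

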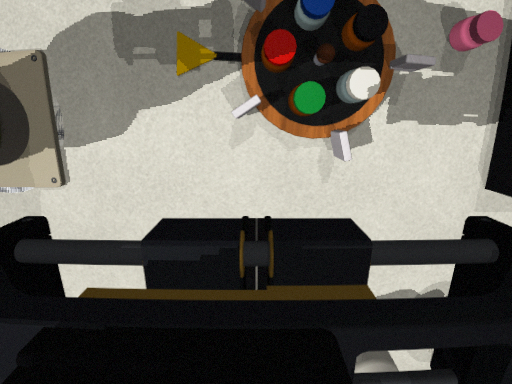

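>>> arm_command:
  targets:
    - [[0.005,0,0.02,0,0,0],[0.005,0,0.02,0,0,0],[0.005,0,0.02,0,0,0],[0.005,0,0.015,0,0,0],[0,0,0,0,0,0],[0,0,0,0,0,0],[0,0,0,0,0,0]]

```text
time: 12.53
ee_pos: [0.4868, 0.0018, 0.3053]
eef_rot: [0.707, -0.001, -0.0, -0.707]
ft_force: [-0.1, 0.2, -0.1]
width: 0.0005
```

Run:
```python
from h import *
from bench import readout,vision
s=readout.read_state();c=vision.camera("wrist");pickle.dump((s,c),open("w8.pkl","wb"))
print(s["ee_pos"],np.abs(s["joint_vel"]).max())
b=blobs(c,.086,s)
for k in b:print(k,b[k])
x,e=solve(near(b));print(x[:2].round(4),np.degrees(x[2:]).round(2),(e*1000).round(1))
im=cv2.resize(c["pixels"],None,fx=3,fy=3,interpolation=cv2.INTER_CUBIC)
a=np.linspace(0,2*np.pi,100)
def dr(X,col):
    p=((w2px(c,X,s)+.5)*3-.5).astype(np.int32);cv2.polylines(im,[p],False,col,1)
dr(np.c_[x[0]+.12*np.cos(a),x[1]+.12*np.sin(a),0*a+.026],(0,255,0))
for k in range(5):
    t=x[2]+np.radians(36+72*k);u=np.array([np.cos(t),np.sin(t)])
    dr([[*(x[:2]+u*.11),.075],[*(x[:2]+u*.154),.075]],(255,0,255))
    q=x[:2]+.065*np.array([np.cos(x[2]+np.radians(72*k)),np.sin(x[2]+np.radians(72*k))])
    dr(np.c_[q[0]+.024*np.cos(a),q[1]+.024*np.sin(a),0*a+.086],(255,255,255))
t=x[3];u=np.array([np.cos(t),np.sin(t)]);n=np.array([-u[1],u[0]])
dr([[*(x[:2]+u*.16),.004],[*(x[:2]+u*.224+n*.033),.004],[*(x[:2]+u*.224-n*.033),.004],[*(x[:2]+u*.16),.004]],(255,255,0))
cv2.imwrite("pics/w8.png",im[0:600,450:1250])
```

```text
[0.486773   0.00175705 0.30527926] 0.007051835562420048
red [(np.int32(821), array([264.1, 104.1]), array([0.4975, 0.0941, 0.086 ]))]
red2 []
yellow [(np.int32(904), array([180.7, 101.3]), array([0.3612, 0.1039, 0.002 ])), (np.int32(169), array([241.1, 253.7]), array([ 0.4576, -0.1748,  0.002 ])), (np.int32(170), array([271.1, 253.7]), array([ 0.515 , -0.1747,  0.002 ])), (np.int32(3193), array([240.9, 293.1]), array([ 0.4557, -0.2631,  0.002 ]))]
green [(np.int32(765), array([293.1, 150.8]), array([0.5389, 0.0308, 0.086 ]))]
blue [(np.int32(940), array([300.3,  58.1]), array([0.5447, 0.1527, 0.086 ]))]
[0.5624 0.0908] [-182.77  176.28] [ 0.   0.1 -0.5  0.8 -0.6 -0.8  1.1 -0.1]
```

View pics/w8.png

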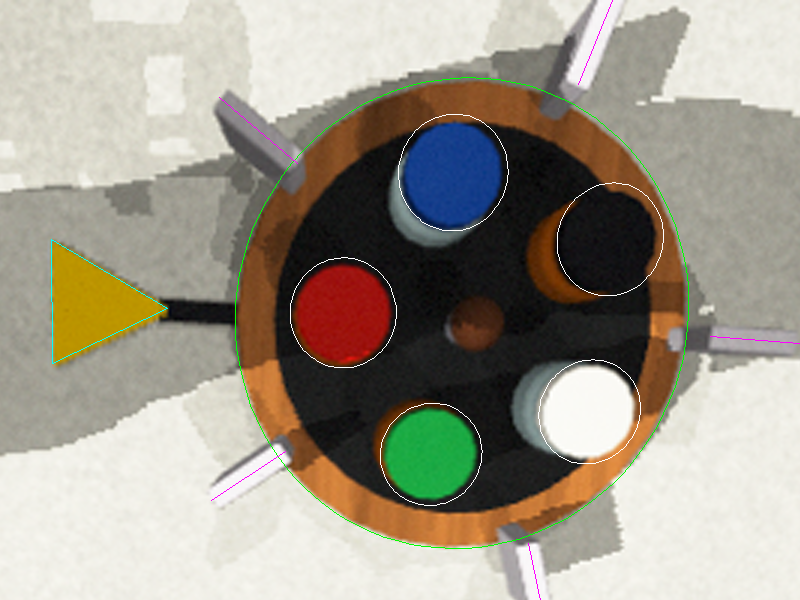

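>>> arm_command:
  targets:
    - [[-0.0125,0,0.03375,0,0,0],[-0.0125,0,0.03375,0,0,0],[-0.0125,0,0.03375,0,0,0],[-0.0125,0,0.03375,0,0,0],[0,0,0,0,0,0],[0,0.04,0,0,0,0],[0,0.04,0,0,0,0],[0,0.04,0,0,0,0],[0,0.04,0,0,0,0],[0,0,0,0,0,0],[0,0,0,0,0,0]]

```text
time: 13.5
ee_pos: [0.4364, 0.1368, 0.1455]
eef_rot: [0.707, -0.001, -0.001, -0.707]
ft_force: [1.2, -0.1, 0.3]
width: 0.0001
```

>>> arm_command:
  targets:
    - [[0,0.03,0,0,0,0],[0,0.03,0,0,0,0],[0,0.025,0,0,0,0],[0,0.01,0,0,0,0],[0,0,0,0,0,0],[0,0,0,0,0,0],[0,0,0,0,0,0]]

```text
time: 14.08
ee_pos: [0.439, 0.1382, 0.0533]
eef_rot: [-0.707, -0.001, -0.001, 0.707]
ft_force: [0.1, -0.2, 0.4]
width: 0.0008
```

>>> arm_command:
  targets:
    - [[0.002,0.003,0.006,0,0,0],[0.0015,0,0.006,0,0,0],[0.001,0,0.004,0,0,0],[0.0005,0,0.002,0,0,0],[0.0005,0,0.0018,0,0,0],[0,0,0,0,0,0],[0,0,0,0,0,0]]

```text
time: 14.67
ee_pos: [0.4427, 0.1577, 0.048]
eef_rot: [0.707, 0.0, -0.0, -0.707]
ft_force: [0.3, -0.2, -0.6]
width: 0.0002
```

>>> arm_command:
  targets:
    - [[-0.003,0,-0.009,0,0,0],[-0.003,0,-0.009,0,0,0],[0,-0.03,0,0,0,0],[0,-0.04,0,0,0,0],[0,-0.04,0,0,0,0],[0,-0.04,0,0,0,0],[0.01,-0.04,-0.03,0,0,0],[0.01,-0.04,-0.03,0,0,0],[0.01,-0.025,-0.03,0,0,0],[0.01,0,-0.03,0,0,0],[0.01,0,-0.016,0,0,0],[0,0,0,0,0,0]]

```text
time: 15.67
ee_pos: [0.4837, 0.0089, 0.2881]
eef_rot: [0.707, -0.003, 0.003, -0.707]
ft_force: [-0.6, 0.1, -0.5]
width: 0.0007
```

>>> arm_command:
  targets:
    - [[0,0,0,0,0,0],[0,0,0,0,0,0],[0,0,0,0,0,0]]

```text
time: 15.92
ee_pos: [0.4825, 0.0154, 0.2883]
eef_rot: [0.707, 0.001, -0.001, -0.707]
ft_force: [-0.5, 0.2, -0.6]
width: 0.0006
```

Run:
```python
from h import *
from bench import readout,vision
s=readout.read_state();c=vision.camera("wrist")
print(s["time"],s["ee_pos"],s["ft_force"])
x,e=solve(near(blobs(c,.086,s)));print("wrist",x[:2].round(4),np.degrees(x[2:]).round(2),(e*1000).round(1))
cv2.imwrite("pics/w9.png",c["pixels"])
c=vision.camera("side");cv2.imwrite("pics/side9.png",c["pixels"])
x,e=solve(near(blobs(c,.086)));print("side",x[:2].round(4),np.degrees(x[2:]).round(2),(e*1000).round(1))
```

```text
15.9167 [0.48253273 0.01542354 0.28830583] [-0.46389507  0.22200573 -0.58461976]
wrist [0.5623 0.091 ] [-182.82  176.41] [ 0.1  0.1 -0.5  0.8 -0.7 -0.8  1.2 -0.1]
side [0.5609 0.0927] [176.91 177.01] [-0.7  0.3 -1.   0.7 -1.2 -0.8  2.9 -0.1]
```

View pics/w9.png

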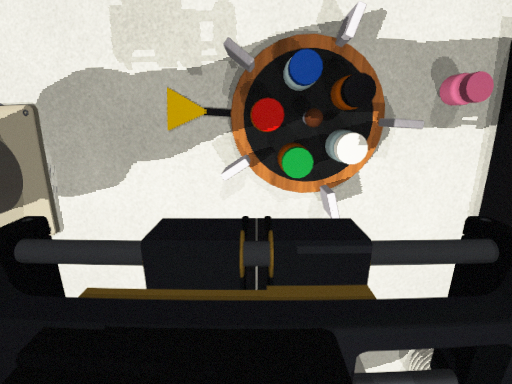

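View pics/side9.png

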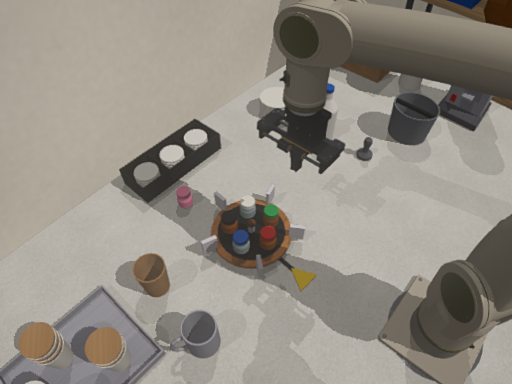

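```bash
python3 -c "
from bench import r
print(r.close_job())"
```

```text
the job is handed in; nothing more can be done
None
```

I turned the carousel clockwise by pushing one rim tab with the closed fingers. The red-lid jar now stands at the front in line with the yellow pointer. I then lifted the arm clear and handed the job in at about 16 s.

- **Alignment:** the last wrist picture puts the red jar 0.8° past the pointer line. The last side picture puts it 0.1° the other way. An earlier top view, taken before a second small push, gave 1.0°. The cameras disagree by about 1°, so I can't say more exactly than that.
- **Second push:** I tried a 2 mm correction, but it moved the tray little or not at all, with the change within measurement noise. I left it there.
- **Jars and surroundings:** all five jars are upright and in their places to within about 1 mm for the three I measured. The pink look-alike, cup, pitcher and tamper look undisturbed. The milk bottle was partly hidden behind the arm in the last view, but the arm never went near it. The highest force I saw at the wrist was about 2 N.

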